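Sort the cracked sockets out of the bench rack

ROBOT

A 6-joint arm with a two-finger parallel gripper is mounted at the origin on the work surface. World frame = base frame: x ahead of the robot, y to its left, z up, the work surface at z = 0. Lengths are in m, angles in rad, forces in N, time in s.
With the tool pointing down it reaches from about 0.35 to 0.975 m from the base axis. Payload 7.1 kg.
Tool frame: the origin (TCP) lies at the very end of the fingers, on their centre line; the grasp point (between the pads) lies 19 mm behind it (manip.grip_depth is the distance from the TCP to the grasp point, in m); z points along the fingers, y is the line along which they close (so a half turn about z gives the same grasp; the last joint's range is limited). The gripper opens to 88 mm and grips with 3 to 60 N. Pads are 20 mm wide; open, the fingers measure 115 mm over their backs; the gripper's body (75 mm by 178 mm) begins 61 mm behind the grasp point.
Start: joints at [1.18, 0.423, 1.63, -0, 1.089, -0.019], TCP at [0.227, 0.582, 0.223] pointing down, gripper open.
Joint ranges: [-3, 3], [-0.9, 2.11], [0.09, 2.58], [-1.31, 4.45], [0.11, 2.69], [-2.54, 2.54]. Speed limits (rad/s): [2.39, 2.39, 3.01, 3.14, 3.14, 3.14].

INTERFACE

Orientations are given as [roll, pitch, yaw] about the fixed x, y, z axes, in that order (R = Rz(yaw) Ry(pitch) Rx(roll)).
In Python, from workcell import manip gives the robot as it stands.
- The arm moves only by the shell command python3 nudge.py [FORCE], which reads ROWS from standard input. ROWS is 1 to 10 rows, parted by a bar, with the numbers parted by commas; each row has 7 numbers: dx, dy, dz in m, then a rotation vector rx, ry, rz in rad, then the opening from 0.0 (shut) to 1.0 (fully open); each row shifts and turns the commanded pose from where the row before left it, along the tool's axes as they then stand; what a row does not reach is not made up. A row lasts 1/12 s, in which the tool goes at most 0.0417 m and 0.125 rad, less where a joint would pass 70% of its speed; a pose out of reach is approached as far as the arm can. The fingers move at their own pace and stop on an object; FORCE is the grip in N (left out, the last holds). Time passes only in rows, so rows that do not move let the fingers close. It prints the time, the measured TCP pose, the force, the opening and the grip force at its end. Input that does not fit is refused with a message, and nothing moves.
- manip.get_obs(): the state, without advancing time (a new reading comes with each control period).
- manip.get_image(name): name is "scene" or "side" or "wrist"; returns a dict with "frame" (420x560x3 uint8, red, green, blue), "camera_matrix" (3x3 intrinsics, pixels), "dist" ([k1, k2, p1, p2, k3] as OpenCV has them; the pictures are not rectified), "extrinsics" (4x4, takes a point from camera to world coordinates). Camera axes: x right, y down, z forward; pixel columns grow to the right and rows downward; lengths in m; the calibration is good to about 2 mm. A picture is of the moment at which its call begins. There is no depth.
- manip.close_job(): hands the job in; it is judged then, once.
The state is a dict: "time_s": time; "q": joint angles; "joint_velocities": joint speeds; "joint_efforts": joint torques, N m; "tool_pos": TCP position; "orientation": TCP orientation; "contact_force": force on the tool from outside, world axes, zero at the start; "moment": the same for the moment, N m; "finger_gap": opening from 0.0 (shut) to 1.0 (fully open); "finger_force": force on a finger pad.
Only numpy, scipy, OpenCV 4.12 (cv2) and the standard library are available. Lean on these libraries where they do the work, as an engineer would, in place of code of your own. Each camera call takes 0.05 s, during which the arm holds its last target. There are 200 camera calls.

TASK

Pinch the two black side tabs of the clear dust cover together to free it from the socket rack and set it aside on the bench. Put every plain sound socket in the black-lined well of the open steel case, next to the ratchet, and every reject with red paint on it in the yellow scrap bin; then clip the cover back on the emptied rack, fully down, with both tabs sprung out under their catches. Leave the pliers, funnel and jar where they are.

Things in the scene. Friction and masses are not known exactly. Their poses are not given: they have to be found in the camera images.
- rack: Socket rack: a flat blue steel board screwed to the bench (cannot move), 270 (its x) x 110 (y) x 6 mm, origin at the centre of its underside, z up. Sockets stand on it in one row along x, on grey spots at x = 0, +-34, +-68, +-102 mm, y = 0. Apart from the two catch brackets nothing else rises from the board.
- rack_catch_left (a point): Middle of the steel catch bracket on the rack's +y side, at its lip's inner edge: rack y = 35.5 mm, 16 mm above the bench (the bracket's top). The bracket is 44 mm long (x) and reaches out to y = 44 mm; the underside of its inward lip is 13 mm above the bench and the cover's hook catches under it. Its mirror image stands on the -y side.
- cover: Clear plastic dust cover, a hood open below, 252 (x) x 48 (y) x 50 mm high, walls 2.5 mm, 145 g; origin at the centre of its open underside, z up. At the start it is clipped over the sockets, underside on the board 6 mm above the bench, axes as the rack's. Pinched fully by its two tabs it can be carried. It fits either end round, with 2.5 mm of side play while the tabs are in.
- cover_grip (a point): Point midway between the cover's two black side tabs, 36 mm above its underside; the fingers close on the tabs along the cover's y. Each tab is 36 mm long (x) and spans 2 to 47 mm above the underside; outer faces 68 mm apart at rest, 56 mm when both are pressed home. To refit, lower it straight on to the board with both tabs in, then let go; it cannot be snapped on with the tabs out.
- tab_left (a joint): The tab on the cover's +y side: 0 = out, 0.006 m = pressed home towards the cover's middle (2 N to start, 8 N at the end; springs back). The hook at its foot, 24 mm long, 1.5 to 4.5 mm above the cover's underside, reaches 39 mm from the cover's middle when out and catches under the bracket's lip; both tabs must be in by more than 3.5 mm to lift the cover.
- tab_right (a joint): The same tab on the cover's -y side: 0 = out, 0.006 m = pressed home; springs back.
- case: Steel socket set case, open flat, fixed to the bench. Origin under the centre of its lower half: 150 (x) x 240 (y) x 30 mm high, walls 3 mm; the bare open lid lies on its +x side (x 82 to 232 mm, 20 mm high). Press-button latch on the -x face. A partition splits the lower half: wide black-lined well on the -x side, for the sound sockets; narrow channel on its +x side with the ratchet.
- case_well (a point): Centre of the floor of the case's wide black-lined well, 3.6 mm above the bench; axes as the case. The well is 101 mm wide (x, +-50 mm) and 234 mm long (y, +-117 mm); its outer walls stand 26 mm and the partition 23 mm above this floor.
- scrap_bin: Yellow plastic scrap bin, an open box 150 (x) x 130 (y) x 55 mm high, walls 3 mm, fixed to the bench; origin at the centre of its underside. Case and bin may be on either side of the rack.
- scrap_bin_in (a point): Centre of the scrap bin's inner floor (144 (x) x 124 (y) mm inside, rim 52 mm above it), 3 mm above the bench; axes as the bin.
- good_a: A sound, plain steel wrench socket, a cylinder 24 mm in diameter and 38 mm tall, no paint on it; 50 to 130 g. Origin at its centre (half height), its z axis along the cylinder. At the start it stands on one of the rack's grey spots, open end up, 19 mm from its centre to the board; may be absent.
- good_b: A sound, plain steel wrench socket, a cylinder 26 mm in diameter and 38 mm tall, no paint on it; 50 to 130 g. Origin at its centre (half height), its z axis along the cylinder. At the start it stands on one of the rack's grey spots, open end up, 19 mm from its centre to the board; may be absent.
- good_c: A sound, plain steel wrench socket, a cylinder 28 mm in diameter and 38 mm tall, no paint on it; 50 to 130 g. Origin at its centre (half height), its z axis along the cylinder. At the start it stands on one of the rack's grey spots, open end up, 19 mm from its centre to the board; may be absent.
- good_d: A sound, plain steel wrench socket, a cylinder 30 mm in diameter and 38 mm tall, no paint on it; 50 to 130 g. Origin at its centre (half height), its z axis along the cylinder. At the start it stands on one of the rack's grey spots, open end up, 19 mm from its centre to the board; may be absent.
- reject_a: A rejected wrench socket, a cylinder 24 mm in diameter and 38 mm tall, marked by red paint on its top rim and the upper half of its side; 50 to 130 g. Origin at its centre (half height), its z axis along the cylinder. At the start it stands on one of the rack's grey spots, open end up, 19 mm from its centre to the board; may be absent.
- reject_b: A rejected wrench socket, a cylinder 27 mm in diameter and 38 mm tall, marked by red paint on its top rim and the upper half of its side; 50 to 130 g. Origin at its centre (half height), its z axis along the cylinder. At the start it stands on one of the rack's grey spots, open end up, 19 mm from its centre to the board; may be absent.
- reject_c: A rejected wrench socket, a cylinder 30 mm in diameter and 38 mm tall, marked by red paint on its top rim and the upper half of its side; 50 to 130 g. Origin at its centre (half height), its z axis along the cylinder. At the start it stands on one of the rack's grey spots, open end up, 19 mm from its centre to the board; may be absent.
- pliers: Bystander: red-handled pliers lying flat, about 190 mm long along x, 15 mm high, origin under the joint. Not to be disturbed.
- funnel: Bystander: blue plastic funnel standing mouth down, 80 mm across, 95 mm high, origin under its middle. Not to be disturbed.
- jar: Bystander: small glass jar, 56 mm across, 75 mm high, origin under its middle. Not to be disturbed.

How it is judged:
By the outcome, as a careful person would: the job done as asked, in the order asked, and still so for the second after the job is handed in, with the robot touching nothing.
Of good_a, good_b, good_c, good_d, reject_a, reject_b, reject_c only 5 to 7 are there at a start; the rules pass over those that are not, and their reading is None.
At some moment in a run one of good_a, good_b, good_c, good_d, reject_a, reject_b, reject_c may be knocked a few centimetres aside while the robot is not near it.
Once in a run the grip may slacken for a moment while it holds something.
It also fails if it takes over 210 s, if anything falls off the work surface, if the arm or the gripper's body presses on something with over 40 N, if the wrist force passes 120 N, or if a joint passes its speed limit or range.

## Working session

There is one attempt and no reset: what is moved stays moved. The work goes in short steps, Python scripts to look and compute and a shell command to move; the robot and the scene stay as the last step left them, time stands still between calls to the robot, and variables do not carry over. Pictures are saved under pics/ and viewed, at most 14 in all, crops included, and the job is handed in when it is done.

```bash
ls; mkdir -p pics
cat > h.py <<'E'
import cv2,numpy as np
from workcell import manip
from scipy.spatial.transform import Rotation as R
def shot(name,fn):
    d=manip.get_image(name); cv2.imwrite('pics/'+fn,d['frame'][:,:,::-1]); 
    np.savez('pics/'+fn+'.npz',K=d['camera_matrix'],D=d['dist'],E=d['extrinsics']); return d
def world(fn,px,z):
    c=np.load('pics/'+fn+'.npz'); u=cv2.undistortPoints(np.array(px,float).reshape(-1,1,2),c['K'],c['D']).reshape(-1,2)
    E=c['E']; r=np.c_[u,np.ones(len(u))]@E[:3,:3].T; o=E[:3,3]; z=np.broadcast_to(z,len(u))
    return o+r*((z-o[2])/r[:,2])[:,None]
def proj(fn,P):
    c=np.load('pics/'+fn+'.npz'); W=np.linalg.inv(c['E'])
    return cv2.projectPoints(np.array(P,float),cv2.Rodrigues(W[:3,:3])[0],W[:3,3],c['K'],c['D'])[0].reshape(-1,2)
E
python3 - <<'E'
from h import *
for n in ['scene','side','wrist']:
    d=shot(n,n+'0.png'); print(n,d['extrinsics'].round(3).tolist())
o=manip.get_obs();print(o)
E
```

```text
nudge.py
pics
workcell.py
scene [[-0.68, 0.565, -0.467, 1.088], [0.733, 0.535, -0.42, 0.484], [0.013, -0.628, -0.778, 0.929], [0.0, 0.0, 0.0, 1.0]]
side [[0.87, -0.378, 0.316, 0.33], [-0.492, -0.655, 0.573, -0.435], [-0.01, -0.655, -0.756, 0.647], [0.0, 0.0, 0.0, 1.0]]
wrist [[0.364, 0.903, 0.229, 0.166], [0.931, -0.353, -0.091, 0.606], [-0.002, 0.247, -0.969, 0.384], [0.0, 0.0, 0.0, 1.0]]
{'time_s': 0.15, 'q': array([ 1.18000740e+00,  4.23669030e-01,  1.63047108e+00, -2.57932708e-05,
        1.08857878e+00, -1.89943353e-02]), 'joint_velocities': array([ 0.00109497, -0.00151926, -0.00230549, -0.00036816,  0.00021618,
        0.00060889]), 'joint_efforts': array([-2.63103411e-04, -5.44984531e+01, -2.73919201e+01,  6.44425023e-02,
        2.04889529e-02, -6.91020523e-05]), 'tool_pos': array([0.22687984, 0.58193112, 0.22209498]), 'orientation': array([-3.14046618e+00,  1.44352747e-06,  2.76981003e+00]), 'contact_force': array([-0.91168857,  0.21900101, -1.03140535]), 'moment': array([-0.00666825, -0.00907166, -0.02660621]), 'finger_force': 0.0, 'finger_gap': 1.0029408755319031}
```
View pics/scene0.png

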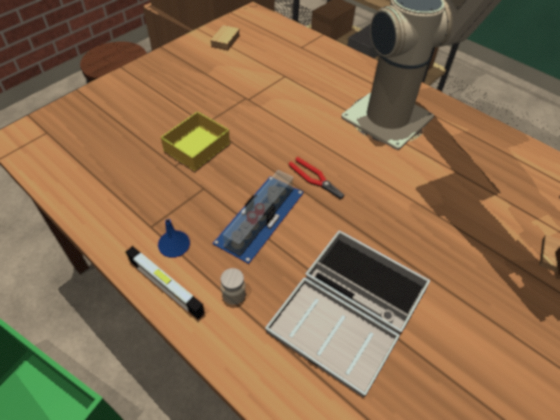

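View pics/side0.png

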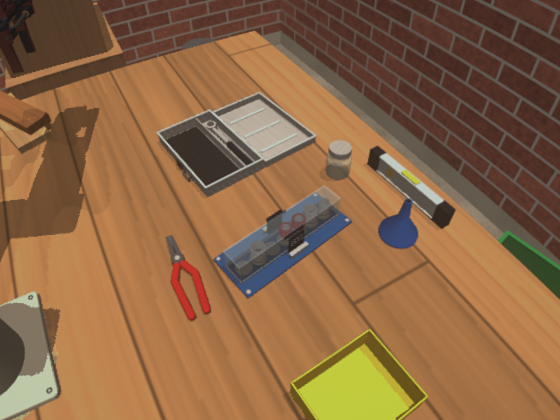

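The scene shows the rack at about (258,217), bin at (196,141), case at (350,305), jar at (232,285), funnel at (173,240) and pliers at (316,178). In the side view the rack is at about (285,240). I'll enlarge both.

Run:
```python
import cv2,numpy as np
a=cv2.imread('pics/scene0.png')[160:270,200:330]; b=cv2.imread('pics/side0.png')[175:305,205:360]
a=cv2.resize(a,None,fx=5,fy=5,interpolation=cv2.INTER_CUBIC)
b=cv2.resize(b,None,fx=5,fy=5,interpolation=cv2.INTER_CUBIC);cv2.imwrite('pics/b.png',b);cv2.imwrite('pics/a.png',a)
```

View pics/b.png

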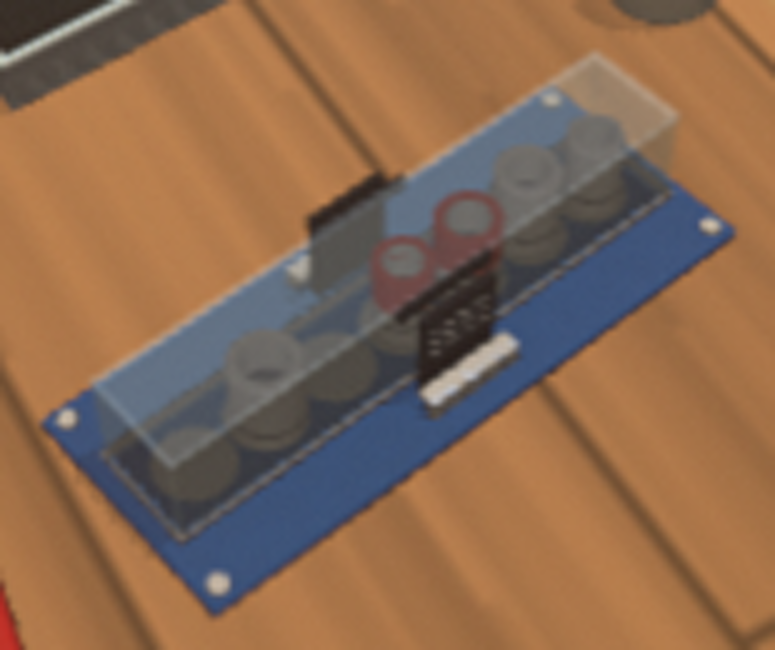

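View pics/a.png

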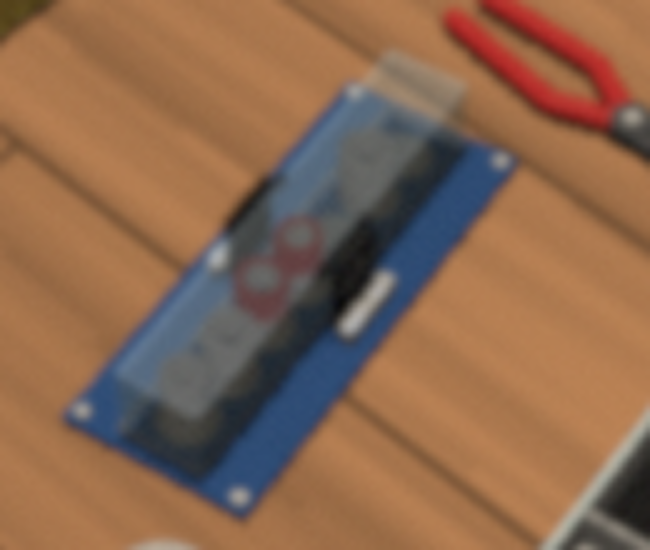

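```bash
cat > fit.py <<'E'
from h import *
from scipy.optimize import least_squares
def fit(obs,guess):
    # obs: list (fn,px,local xyz)
    def f(p):
        c,s=np.cos(p[2]),np.sin(p[2]); r=[]
        for fn,px,l in obs: r.append(proj(fn,[[p[0]+c*l[0]-s*l[1],p[1]+s*l[0]+c*l[1],l[2]]])[0]-px)
        return np.ravel(r)
    k=least_squares(f,guess,loss='soft_l1'); return k.x.round(4),f(k.x).reshape(-1,2).round(1).tolist()
E
python3 - <<'E'
from fit import *
S,D='scene0.png','side0.png'
print(world(S,[[258,217],[196,141],[350,262],[232,285],[173,243],[310,175],[343,195],[292,165]],[.006,0.05,.03,0.04,0.0,0,0,0]).round(3).tolist())
a,b=.135,.055
# end near robot(pliers) = -x guess, +y side to bin
sc=[[270,176.4],[303.6,192.4],[248.6,264],[213,243.6]]; sd=[[248.4,298],[213.6,260],[318,192.6],[352,221.6]]
w=world(S,sc,.006);print(w.round(3).tolist());print(world(D,sd,.006).round(3).tolist())
loc=[(-a,b,.006),(-a,-b,.006),(a,-b,.006),(a,b,.006)]
g=np.r_[w.mean(0)[:2],np.arctan2(*(w[3]-w[0])[1::-1])]
print('rack',fit([(S,p,l) for p,l in zip(sc,loc)]+[(D,sd[i],loc[i]) for i in [0,1,3]],g))
sc=[[193,114],[230,133],[196,168],[162,141]]; w=world(S,sc,.055); print(w.round(3).tolist())
print(world(D,[[292,387],[369,331],[426,397]],.055).round(3).tolist())
print('case',world(S,[[340,233],[428,284],[403,330],[305,283]],.03).round(3).tolist(),world(D,[[158,138],[208,191],[262,163],[213,108]],.03).round(3).tolist())
print('jar/funnel/pl side',world(D,[[339,175],[398,238],[168,238],[192,318],[208,310]],0).round(3).tolist())
E
```

```text
[[0.579, -0.018, 0.006], [0.528, -0.313, 0.05], [0.54, 0.244, 0.03], [0.776, 0.091, 0.04], [0.78, -0.119, 0.0], [0.367, -0.019, 0.0], [0.362, 0.094, 0.0], [0.372, -0.082, 0.0]]
[[0.453, -0.093, 0.006], [0.433, 0.013, 0.006], [0.697, 0.064, 0.006], [0.715, -0.041, 0.006]]
[[0.452, -0.096, 0.006], [0.431, 0.01, 0.006], [0.699, 0.059, 0.006], [0.714, -0.044, 0.006]]
rack (array([ 0.5733, -0.0175, -0.5612]), [[45.9, 45.6], [-0.6, -1.6], [-43.9, -54.0], [-0.8, 0.1], [-27.2, -81.3], [-0.3, 1.0], [0.6, -1.1]])
[[0.459, -0.405, 0.055], [0.441, -0.263, 0.055], [0.601, -0.228, 0.055], [0.597, -0.378, 0.055]]
[[0.431, -0.281, 0.055], [0.578, -0.267, 0.055], [0.587, -0.391, 0.055]]
case [[0.489, 0.176, 0.03], [0.465, 0.411, 0.03], [0.599, 0.43, 0.03], [0.655, 0.203, 0.03]] [[0.451, 0.388, 0.03], [0.487, 0.16, 0.03], [0.626, 0.18, 0.03], [0.616, 0.433, 0.03]]
jar/funnel/pl side [[0.774, 0.086, 0.0], [0.773, -0.122, 0.0], [0.373, 0.108, 0.0], [0.35, -0.08, 0.0], [0.38, -0.079, 0.0]]
```

```bash
cat > st.py <<'E'
from h import *
o=manip.get_obs();print(round(o['time_s'],2),o['tool_pos'].round(4),o['orientation'].round(3),o['q'].round(2),'gap',round(o['finger_gap'],3),'ff',round(o['finger_force'],1),o['contact_force'].round(1))
E
python3 - <<'E'
from fit import *
S,D='scene0.png','side0.png';a,b=.135,.055
sc=[[270,176.4],[303.6,192.4],[248.6,264],[213,243.6]]; sd=[[248.4,298],[213.6,260],[318,192.6],[352,221.6]]
loc=[(-a,-b,.006),(-a,b,.006),(a,b,.006),(a,-b,.006)]
print('rack',fit([(S,p,l) for p,l in zip(sc,loc)]+[(D,sd[i],loc[i]) for i in [0,1,3]],[.57,-.016,.19]))
a,b,h=.075,.065,.055
loc=[(-a,-b,h),(-a,b,h),(a,b,h),(a,-b,h)]
print('bin',fit([(S,p,l) for p,l in zip([[193,114],[230,133],[196,168],[162,141]],loc)]+[(D,p,l) for p,l in zip([[292,387],[369,331],[426,397]],loc[1:])],[.52,-.33,-0.1]))
a,b,h=.075,.12,.03
loc=[(-a,-b,h),(-a,b,h),(a,b,h),(a,-b,h)]
print('case',fit([(S,p,l) for p,l in zip([[340,233],[428,284],[403,330],[305,283]],loc)]+[(D,p,loc[i]) for p,i in zip([[158,138],[208,191],[262,163],[213,108]],[1,0,3,2])],[.55,.3,0.1]))
E
echo '0,0,0,0,0,-0.1126,1 | 0,0,0,0,0,-0.1126,1 | 0,0,0,0,0,-0.1126,1 | 0,0,0,0,0,-0.1126,1 | 0,0,0,0,0,-0.1126,1 | -0.0126,-0.0363,-0.0042,0,0,0,1 | -0.0126,-0.0363,-0.0042,0,0,0,1 | -0.0126,-0.0363,-0.0042,0,0,0,1 | -0.0126,-0.0363,-0.0042,0,0,0,1 | -0.0126,-0.0363,-0.0042,0,0,0,1' | python3 nudge.py
echo '-0.0126,-0.0363,-0.0042,0,0,0,1 | -0.0126,-0.0363,-0.0042,0,0,0,1 | -0.0126,-0.0363,-0.0042,0,0,0,1 | -0.0126,-0.0363,-0.0042,0,0,0,1 | -0.0126,-0.0363,-0.0042,0,0,0,1 | -0.0126,-0.0363,-0.0042,0,0,0,1 | -0.0126,-0.0363,-0.0042,0,0,0,1 | -0.0126,-0.0363,-0.0042,0,0,0,1 | -0.0126,-0.0363,-0.0042,0,0,0,1 | -0.0126,-0.0363,-0.0042,0,0,0,1' | python3 nudge.py
echo '-0.0126,-0.0363,-0.0042,0,0,0,1 | -0.0126,-0.0363,-0.0042,0,0,0,1 | -0.0126,-0.0363,-0.0042,0,0,0,1 | 0,0,0,0,0,0,1 | 0,0,0,0,0,0,1 | 0,0,0,0,0,0,1' | python3 nudge.py
python3 st.py
python3 - <<'E'
from h import *
d=shot('wrist','w1.png')
E
```

```text
rack (array([ 0.5737, -0.0158,  0.1951]), [[-0.4, -0.6], [0.4, -0.7], [0.5, -0.2], [-1.0, -0.1], [0.0, 0.1], [-0.8, -0.8], [0.8, -0.8]])
bin (array([ 0.5106, -0.3365,  0.1026]), [[3.1, -3.1], [-1.1, -4.7], [-2.6, -10.8], [-1.9, -3.4], [-1.6, -0.3], [-0.8, -1.6], [3.5, -0.6]])
case (array([0.5485, 0.3002, 0.1369]), [[-1.8, -0.7], [0.7, -2.5], [-2.0, 2.2], [0.7, -7.5], [0.2, -5.5], [-0.6, -3.8], [2.5, -5.0], [-2.7, 1.8]])
time_s: 0.98
tool_pos: [0.3237, 0.4144, 0.2436]
orientation: [-3.141, -0.0, -2.95]
contact_force: [1.2, 0.8, 0.4]
finger_gap: 0.997
finger_force: 0.0
time_s: 1.82
tool_pos: [0.5165, 0.0817, 0.2859]
orientation: [3.142, -0.0, -2.951]
contact_force: [-0.1, -0.3, -0.0]
finger_gap: 0.994
finger_force: 0.0
time_s: 2.32
tool_pos: [0.5731, -0.0158, 0.2976]
orientation: [3.141, -0.001, -2.951]
contact_force: [0.2, -0.3, 0.3]
finger_gap: 0.999
finger_force: 0.0
2.32 [ 0.5731 -0.0158  0.2976] [ 3.141e+00 -1.000e-03 -2.951e+00] [-0.05  0.27  1.67  0.    1.2  -1.81] gap 0.999 ff 0.0 [ 0.2 -0.3  0.3]
```

View pics/w1.png

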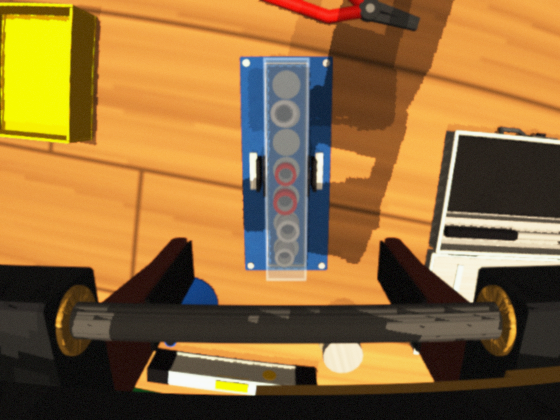

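The wrist view shows rack corners at (241,57), (332,57), (327,269) and (244,270). There are plain sockets at (285,113), (288,230) and (286,257), rejects at (286,173) and (286,201), and empty spots at (286,84) and (286,141). The bin's right rim is at x≈76 and the case corner is at (450,131).

Run:
```python
from fit import *
W='w1.png';a,b,h=.135,.055,.006
print('rack',fit([(W,p,l) for p,l in zip([[241,57],[332,57],[327,269],[244,270]],[(-a,-b,h),(-a,b,h),(a,b,h),(a,-b,h)])],[.57,-.016,.19]))
print('tabs mid', world(W,[[285.5,171.5]],.05))
print('binrim',world(W,[[76,4],[76,140]],.055).round(3).tolist(),'base',world(W,[[98,10],[97,129]],.0).round(3).tolist())
print('case',world(W,[[450,131],[434,251]],.03).round(3).tolist(), world(W,[[560,138],[560,222],[445,217]],[.03,.027,.027]).round(3).tolist())
i=cv2.imread('pics/side0.png');A=cv2.resize(i[325:420,280:440],None,fx=5,fy=5,interpolation=2);
B=cv2.resize(i[85:205,150:325],None,fx=4.5,fy=4.5,interpolation=2);cv2.imwrite('pics/bc.png',B);print(B.shape)
```

```text
rack (array([ 0.5753, -0.0153,  0.1862]), [[-1.6, -0.8], [1.2, -0.5], [-0.2, 1.9], [0.3, 0.7]])
tabs mid [[ 0.57047062 -0.01671951  0.05      ]]
binrim [[0.433, -0.27, 0.055], [0.577, -0.255, 0.055]] base [[0.426, -0.274, 0.0], [0.568, -0.259, 0.0]]
case [[0.489, 0.164, 0.03], [0.637, 0.187, 0.03]] [[0.466, 0.307, 0.03], [0.569, 0.349, 0.027], [0.592, 0.19, 0.027]]
(540, 788, 3)
```

View pics/bc.png

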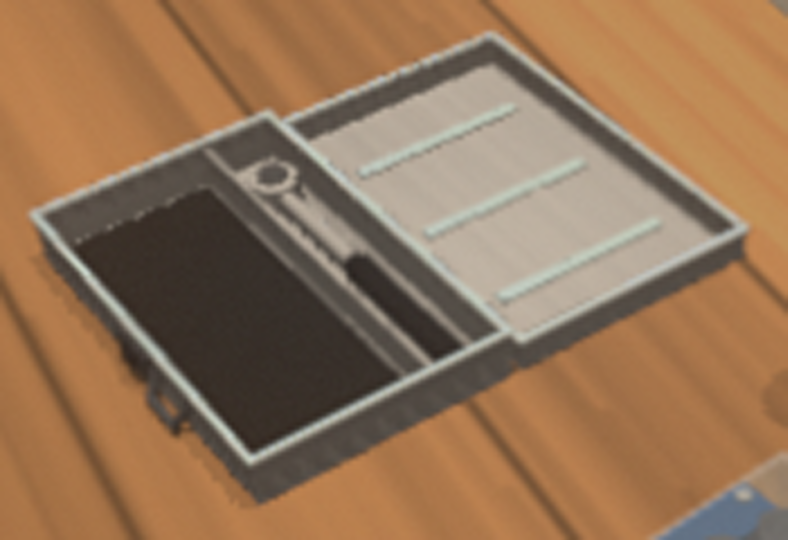

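The case rim corners in this crop are (32,215), (250,460), (508,330) and (272,115).

Run:
```python
from fit import *
D='side0.png';a,b,h=.075,.12,.03
loc=[(-a,-b,h),(-a,b,h),(a,b,h),(a,-b,h)]
print('case',fit([(D,p,loc[i]) for p,i in zip([[157.1,132.8],[205.6,187.2],[262.9,158.3],[210.4,110.6]],[1,0,3,2])]+[('w1.png',[450,131],loc[0]),('w1.png',[434,251],loc[3])],[.55,.3,0.1]))
```

```text
case (array([0.5461, 0.2964, 0.1377]), [[0.6, 0.8], [1.5, 1.5], [1.5, 1.0], [-0.4, 0.2], [2.6, -0.2], [0.3, 0.1]])
```

```bash
echo '0,0,0.034,0,0,0,1 | 0,0,0.034,0,0,0,1 | 0,0,0.034,0,0,0,1 | 0,0,0.034,0,0,0,1 | 0,0,0.034,0,0,0,1 | 0,0,0.034,0,0,0,1 | 0,0,0.030,0,0,0,1 | 0,0,0.025,0,0,0,1 | 0,0,0.0135,0,0,0,1 | 0,0,0.002,0,0,0,1' | python3 nudge.py 
echo '0,0,0,0,0,0,1 | 0,0,0,0,0,0,1 | 0,0,0,0,0,0,0.55 | 0,0,0,0,0,0,0.55 | 0,0,0,0,0,0,0.55 | 0,0,0,0,0,0,0.55 | 0,0,0,0,0,0,0.55 | 0,0,0,0,0,0,0.55 | 0,0,0,0,0,0,0.55 | 0,0,0,0,0,0,0.55' | python3 nudge.py 35
python3 st.py
```

```text
time_s: 3.2
tool_pos: [0.5715, -0.0147, 0.0214]
orientation: [3.14, -0.005, -2.949]
contact_force: [-0.4, -0.0, 0.7]
finger_gap: 0.999
finger_force: 0.0
time_s: 4.03
tool_pos: [0.5746, -0.0161, 0.0252]
orientation: [-3.141, 0.002, -2.951]
contact_force: [-2.6, 1.6, 9.8]
finger_gap: 0.624
finger_force: 35.1
4.03 [ 0.5746 -0.0161  0.0252] [-3.141e+00  2.000e-03 -2.951e+00] [-0.05  0.64  1.84  0.    0.66 -1.81] gap 0.624 ff 35.1 [-2.6  1.6  9.8]
```

```bash
echo '0,0,-0.003,0,0,0,0.55 | 0,0,-0.006,0,0,0,0.55 | 0,0,-0.012,0,0,0,0.55 | 0,0,-0.023,0,0,0,0.55 | 0,0,-0.023,0,0,0,0.55 | 0,0,-0.023,0,0,0,0.55 | 0,0,0,0,0,0,0.55 | 0,0,0,0,0,0,0.55' | python3 nudge.py
python3 - <<'E'
from h import *
shot('scene','s2.png');d=shot('side','d2.png')
i=cv2.imread('pics/d2.png')[130:310,180:380];cv2.imwrite('pics/d2c.png',cv2.resize(i,None,fx=3.3,fy=3.3))
E
python3 st.py
```

```text
time_s: 4.7
tool_pos: [0.5748, -0.0162, 0.1155]
orientation: [-3.141, 0.003, -2.95]
contact_force: [-0.4, 0.0, -0.4]
finger_gap: 0.616
finger_force: 35.0
4.8 [ 0.5732 -0.0161  0.1133] [ 3.141e+00 -1.000e-03 -2.950e+00] [-0.05  0.5   1.82  0.    0.83 -1.81] gap 0.619 ff 35.0 [-0.1  0.4 -0.7]
```

View pics/d2c.png

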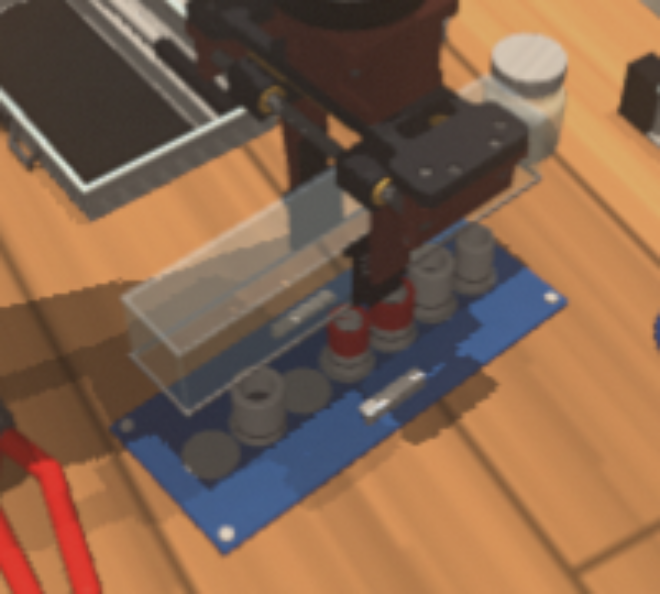

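The cover is free and held above the rack, and all five sockets stand untouched. I'll set it aside on the −y side.

```bash
echo '0.0075,-0.031,0,0,0,0,0.55 | 0.0075,-0.031,0,0,0,0,0.55 | 0.0075,-0.031,0,0,0,0,0.55 | 0.0075,-0.032,0,0,0,0,0.55 | 0,0,0.02,0,0,0,0.55 | 0,0,0.025,0,0,0,0.55 | 0,0,0.025,0,0,0,0.55 | 0,0,0.015,0,0,0,0.55 | 0,0,0.006,0,0,0,0.55 | 0,0,0.004,0,0,0,0.55' | python3 nudge.py
echo '0,0,0.001,0,0,0,0.55 | 0,0,0,0,0,0,0.55 | 0,0,0,0,0,0,0.55 | 0,0,0,0,0,0,0.55' | python3 nudge.py
python3 st.py
```

```text
time_s: 5.63
tool_pos: [0.5655, -0.1439, 0.0185]
orientation: [3.138, -0.006, -2.95]
contact_force: [-15.5, 4.0, 46.7]
finger_gap: 0.626
finger_force: 35.0
time_s: 5.97
tool_pos: [0.5654, -0.1438, 0.0187]
orientation: [3.139, -0.005, -2.95]
contact_force: [-11.4, 2.0, 19.0]
finger_gap: 0.624
finger_force: 35.1
5.97 [ 0.5654 -0.1438  0.0187] [ 3.139 -0.005 -2.95 ] [-0.27  0.66  1.81 -0.    0.67 -2.03] gap 0.624 ff 35.1 [-11.4   2.   19. ]
```

```bash
echo '0,0,0,0,0,0,1 | 0,0,0,0,0,0,1 | 0,0,0,0,0,0,1 | 0,0,0,0,0,0,1 | 0,0,0,0,0,0,1 | 0,0,-0.02,0,0,0,1 | 0,0,-0.04,0,0,0,1 | 0,0,-0.04,0,0,0,1 | -0.005,0.02,-0.035,0,0,0,1 | -0.005,0.02,-0.03,0,0,0,1' | python3 nudge.py
echo '-0.005,0.025,-0.03,0,0,0,1 | -0.005,0.03,-0.02,0,0,0,1 | -0.005,0.03,-0.02,0,0,0,1 | 0,0,0,0,0,0,1 | 0,0,0,0,0,0,1 | 0,0,0,0,0,0,1' | python3 nudge.py
python3 st.py;python3 - <<'E'
from h import *
shot('wrist','w3.png'); i=cv2.imread('pics/w3.png')[20:340,60:400]; cv2.imwrite('pics/w3c.png',cv2.resize(i,(637,600),interpolation=2))
E
```

```text
time_s: 6.8
tool_pos: [0.571, -0.1037, 0.1853]
orientation: [-3.141, 0.002, -2.952]
contact_force: [0.8, 0.5, 0.4]
finger_gap: 1.001
finger_force: 0.0
time_s: 7.3
tool_pos: [0.5686, -0.0173, 0.2521]
orientation: [-3.141, -0.001, -2.95]
contact_force: [-0.4, -0.2, -1.2]
finger_gap: 1.003
finger_force: 0.0
7.3 [ 0.5686 -0.0173  0.2521] [-3.141e+00 -1.000e-03 -2.950e+00] [-0.05  0.31  1.73 -0.    1.11 -1.81] gap 1.003 ff 0.0 [-0.4 -0.2 -1.2]
```

View pics/w3c.png

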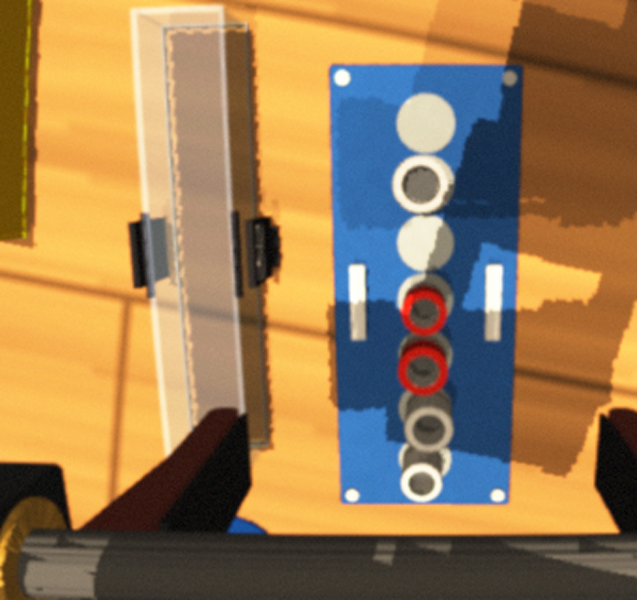

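The cover sits at the left on the bench. Sockets stand with tops at crop pixels (422,185) plain, (424,311) red, (423,369) red, (429,428) plain and (422,482) plain; brackets are at (358,302) and (494,302).

Run:
```python
from fit import *
W='w3.png'; t=lambda p:(np.array(p,float)/1.874+[60,20])
a,b,h=.135,.055,.006
k,r=fit([(W,t(p),l) for p,l in zip([[331,66],[522,66],[508,502],[342,502],[358,302],[494,302]],[(-a,-b,h),(-a,b,h),(a,b,h),(a,-b,h),(0,-.0398,.016),(0,.0398,.016)])],[.57,-.016,.19]);print('rack',k,r)
w=world(W,t([[422,185],[424,311],[423,369],[429,428],[422,482]]),.044);print(w.round(4))
c,s=np.cos(k[2]),np.sin(k[2]); print(((w[:,:2]-k[:2])@np.array([[c,-s],[s,c]])).round(4))
```

```text
rack [ 0.5748 -0.0147  0.1887] [[-1.2, -1.5], [1.3, -1.2], [0.9, 1.4], [-0.7, 1.3], [-0.0, 0.2], [-0.1, 0.3]]
[[ 5.088e-01 -2.980e-02  4.400e-02]
 [ 5.747e-01 -1.600e-02  4.400e-02]
 [ 6.070e-01 -1.030e-02  4.400e-02]
 [ 6.407e-01 -3.000e-04  4.400e-02]
 [ 6.744e-01  2.200e-03  4.400e-02]]
[[-0.0677 -0.0024]
 [-0.0004 -0.0012]
 [ 0.0325 -0.0017]
 [ 0.0674  0.0018]
 [ 0.101  -0.0021]]
```

```bash
cat > rk.py <<'E'
from h import *
import sys
o=manip.get_obs();p=o['tool_pos'];c,s=np.cos(.189),np.sin(.189);d=p[:2]-[.5745,-.0152]
print('t',round(o['time_s'],2),'XYZ',(np.r_[c*d[0]+s*d[1],-s*d[0]+c*d[1],p[2]]*1000).round(1),'yaw',round((o['orientation'][2]-.189)%np.pi,3),'gap_mm',round(o['finger_gap']*88,1),'ff',round(o['finger_force'],1),'F',o['contact_force'].round(1),'q6',o['q'][5].round(2))
E
echo '0.0308,0,0.02,0,0,0,0.6 | 0.0308,0,0.02,0,0,0,0.6 | 0,0,0.034,0,0,0,0.6 | 0,0,0.034,0,0,0,0.6 | 0,0,0.034,0,0,0,0.6 | 0,0,0.034,0,0,0,0.6 | 0,0,0.030,0,0,0,0.6 | 0,0,0.018,0,0,0,0.6 | 0,0,0.008,0,0,0,0.6 | 0,0,0,0,0,0,0.6' | python3 nudge.py 35;python3 rk.py
echo '0,0,0,0,0,0,0.0 | 0,0,0,0,0,0,0 | 0,0,0,0,0,0,0 | 0,0,0,0,0,0,0 | 0,0,0,0,0,0,0 | 0,0,0,0,0,0,0' | python3 nudge.py; python3 rk.py
```

```text
time_s: 8.18
tool_pos: [0.5064, -0.0295, 0.0183]
orientation: [3.14, -0.005, -2.952]
contact_force: [0.3, 0.3, 0.6]
finger_gap: 0.597
finger_force: 0.0
t 8.18 XYZ [-69.6  -1.3  18.3] yaw 0.001 gap_mm 52.5 ff 0.0 F [0.3 0.3 0.6] q6 -1.84
time_s: 8.68
tool_pos: [0.5094, -0.0289, 0.0218]
orientation: [-3.141, 0.002, -2.95]
contact_force: [-0.1, -1.7, 5.8]
finger_gap: 0.34
finger_force: 3.5
t 8.68 XYZ [-66.5  -1.2  21.8] yaw 0.003 gap_mm 30.0 ff 3.5 F [-0.1 -1.7  5.8] q6 -1.84
```

```bash
echo '0,0,0,0,0,0,0 | 0,0,0,0,0,0,0 | 0,0,-0.03,0,0,0,0 | 0,0,-0.04,0,0,0,0 | 0,0,-0.04,0,0,0,0 | 0,0,0,0,0,0,0' | python3 nudge.py ;python3 rk.py
echo '-0.0093,0.0314,0,0,0,0,0 | -0.0093,0.0314,0,0,0,0,0 | -0.0093,0.0314,0,0,0,0,0 | -0.0093,0.0314,0,0,0,0,0 | -0.0093,0.0314,0,0,0,0,0 | -0.0093,0.0314,0,0,0,0,0 | -0.0093,0.0314,0,0,0,0,0 | -0.0093,0.0314,0,0,0,0,0 | 0,0,0,0,0,0,0 | 0,0,0,0,0,0,0' | python3 nudge.py ;python3 rk.py
```

```text
time_s: 9.18
tool_pos: [0.5124, -0.0289, 0.1371]
orientation: [-3.139, 0.01, -2.95]
contact_force: [0.8, 0.1, -0.8]
finger_gap: 0.334
finger_force: 35.0
t 9.18 XYZ [-63.5  -1.8 137.1] yaw 0.002 gap_mm 29.4 ff 35.0 F [ 0.8  0.1 -0.8] q6 -1.84
time_s: 10.02
tool_pos: [0.5332, 0.2334, 0.1301]
orientation: [-3.141, -0.001, -2.947]
contact_force: [-0.6, -0.0, -1.5]
finger_gap: 0.337
finger_force: 35.0
t 10.02 XYZ [  6.1 251.9 130.1] yaw 0.005 gap_mm 29.7 ff 35.0 F [-0.6 -0.  -1.5] q6 -1.37
```

Good. Lower into the well, release, rise.

```bash
echo '0,0,0.036,0,0,0,0 | 0,0,0.036,0,0,0,0 | 0,0,0.024,0,0,0,0 | 0,0,0.01,0,0,0,0 | 0,0,0.005,0,0,0,0 | 0,0,0,0,0,0,0 | 0,0,0,0,0,0,0' | python3 nudge.py ;python3 rk.py
echo '0,0,0,0,0,0,0.5 | 0,0,0,0,0,0,0.5 | 0,0,0,0,0,0,0.5 | 0,0,-0.03,0,0,0,0.5 | 0,0,-0.04,0,0,0,0.5 | 0,0,-0.04,0,0,0,0.6 | 0,0,0,0,0,0,0.6 | 0,0,0,0,0,0,0.6' | python3 nudge.py ;python3 rk.py
```

```text
time_s: 10.6
tool_pos: [0.5344, 0.2315, 0.0206]
orientation: [3.141, 0.001, -2.951]
contact_force: [0.7, -0.7, -1.2]
finger_gap: 0.333
finger_force: 35.0
t 10.6 XYZ [  7.  249.8  20.6] yaw 0.001 gap_mm 29.3 ff 35.0 F [ 0.7 -0.7 -1.2] q6 -1.37
time_s: 11.27
tool_pos: [0.5356, 0.2328, 0.1327]
orientation: [3.14, 0.006, -2.95]
contact_force: [0.3, 0.1, -0.2]
finger_gap: 0.596
finger_force: 0.0
t 11.27 XYZ [  8.4 250.8 132.7] yaw 0.002 gap_mm 52.4 ff 0.0 F [ 0.3  0.1 -0.2] q6 -1.37
```

```bash
cat > chk.py <<'E'
from h import *
import sys
shot('wrist',sys.argv[1]); A=cv2.imread('pics/w3.png');B=cv2.imread('pics/'+sys.argv[1])
for n,p in zip(['S1','R1','R2','S2','S3','rackscrew'],[[422,185],[424,311],[423,369],[429,428],[422,482],[342,78]]):
    x,y=(np.array(p)/1.874+[60,20]).round().astype(int); r=13; T=A[y-r:y+r+1,x-r:x+r+1]; m=40
    W=B[max(0,y-r-m):y+r+m+1,x-r-m:x+r+m+1]; R_=cv2.matchTemplate(W,T,cv2.TM_CCOEFF_NORMED); _,v,_,l=cv2.minMaxLoc(R_)
    h=R_[min(y-r,m),m]; print(n,'best %.2f at'%v,l[0]-m,l[1]-min(y-r,m),'here %.2f'%R_[min(y-r,m)-3:min(y-r,m)+4,m-3:m+4].max())
E
echo '0.0013,-0.0279,-0.0133,0,0,0,0.6 | 0.0013,-0.0279,-0.0133,0,0,0,0.6 | 0.0013,-0.0279,-0.0133,0,0,0,0.6 | 0.0013,-0.0279,-0.0133,0,0,0,0.6 | 0.0013,-0.0279,-0.0133,0,0,0,0.6 | 0.0013,-0.0279,-0.0133,0,0,0,0.6 | 0.0013,-0.0279,-0.0133,0,0,0,0.6 | 0.0013,-0.0279,-0.0133,0,0,0,0.6 | 0.0013,-0.0279,-0.0133,0,0,0,0.6 | 0,0,0,0,0,0,0.6' | python3 nudge.py; echo '0,0,0,0,0,0,0.6 | 0,0,0,0,0,0,0.6' | python3 nudge.py; python3 rk.py; python3 chk.py w4.png
```

```text
time_s: 12.1
tool_pos: [0.5713, -0.0207, 0.2505]
orientation: [-3.14, 0.002, -2.953]
contact_force: [-1.0, 0.4, -0.1]
finger_gap: 0.598
finger_force: 0.0
time_s: 12.27
tool_pos: [0.5691, -0.0164, 0.2479]
orientation: [3.141, -0.002, -2.951]
contact_force: [-0.0, 0.1, -0.6]
finger_gap: 0.604
finger_force: 0.0
t 12.27 XYZ [-5.600e+00 -1.000e-01  2.479e+02] yaw 0.002 gap_mm 53.1 ff 0.0 F [-0.   0.1 -0.6] q6 -1.81
S1 best 0.34 at -36 -36 here 0.31
R1 best 0.95 at -1 0 here 0.95
R2 best 0.99 at -1 1 here 0.99
S2 best 0.99 at -1 1 here 0.99
S3 best 0.97 at -1 2 here 0.97
rackscrew best 0.99 at -2 -1 here 0.99
```

```bash
echo '-0.0365,0.0008,0.01,0,0,0,0.6 | -0.0365,0.0008,0.01,0,0,0,0.6 | 0,0,0.034,0,0,0,0.6 | 0,0,0.034,0,0,0,0.6 | 0,0,0.034,0,0,0,0.6 | 0,0,0.034,0,0,0,0.6 | 0,0,0.034,0,0,0,0.6 | 0,0,0.025,0,0,0,0.6 | 0,0,0.012,0,0,0,0.6 | 0,0,0,0,0,0,0.6' | python3 nudge.py 35;python3 rk.py
echo '0,0,0,0,0,0,0.0 | 0,0,0,0,0,0,0 | 0,0,0,0,0,0,0 | 0,0,0,0,0,0,0 | 0,0,0,0,0,0,0 | 0,0,0,0,0,0,0 | 0,0,0,0,0,0,0 | 0,0,0,0,0,0,0' | python3 nudge.py; python3 rk.py
```

```text
time_s: 13.15
tool_pos: [0.6384, -0.0, 0.0187]
orientation: [3.14, -0.007, -2.949]
contact_force: [0.3, -0.1, -0.0]
finger_gap: 0.601
finger_force: 0.0
t 13.15 XYZ [65.6  2.9 18.7] yaw 0.004 gap_mm 52.9 ff 0.0 F [ 0.3 -0.1 -0. ] q6 -1.78
time_s: 13.82
tool_pos: [0.6425, -0.0012, 0.0242]
orientation: [-3.141, 0.003, -2.951]
contact_force: [-1.1, 0.9, 7.1]
finger_gap: 0.312
finger_force: 35.0
t 13.82 XYZ [69.4  1.  24.2] yaw 0.002 gap_mm 27.4 ff 35.0 F [-1.1  0.9  7.1] q6 -1.78
```

```bash
echo '0,0,-0.03,0,0,0,0 | 0,0,-0.04,0,0,0,0 | 0,0,-0.04,0,0,0,0 | 0,0,0,0,0,0,0' | python3 nudge.py ;python3 rk.py
echo '0.006,0.0311,0,0,0,0,0 | 0.006,0.0311,0,0,0,0,0 | 0.006,0.0311,0,0,0,0,0 | 0.006,0.0311,0,0,0,0,0 | 0.006,0.0311,0,0,0,0,0 | 0.006,0.0311,0,0,0,0,0 | 0.006,0.0311,0,0,0,0,0 | 0.006,0.0311,0,0,0,0,0 | 0.006,0.0311,0,0,0,0,0 | 0.006,0.0311,0,0,0,0,0' | python3 nudge.py
echo '0,0,0,0,0,0,0 | 0,0,0.03,0,0,0,0 | 0,0,0.03,0,0,0,0 | 0,0,0.03,0,0,0,0 | 0,0,0.014,0,0,0,0 | 0,0,0.005,0,0,0,0 | 0,0,0,0,0,0,0 | 0,0,0,0,0,0,0' | python3 nudge.py ;python3 rk.py
```

```text
time_s: 14.15
tool_pos: [0.6463, -0.0015, 0.1409]
orientation: [-3.139, 0.012, -2.951]
contact_force: [1.8, -0.1, -1.0]
finger_gap: 0.308
finger_force: 35.0
t 14.15 XYZ [ 7.310e+01 -1.000e-01  1.409e+02] yaw 0.002 gap_mm 27.1 ff 35.0 F [ 1.8 -0.1 -1. ] q6 -1.78
time_s: 14.98
tool_pos: [0.5225, 0.2938, 0.1325]
orientation: [-3.142, 0.0, -2.951]
contact_force: [0.4, -0.0, -0.8]
finger_gap: 0.31
finger_force: 35.0
time_s: 15.65
tool_pos: [0.5242, 0.2926, 0.0242]
orientation: [3.141, 0.001, -2.951]
contact_force: [0.7, 0.8, -1.4]
finger_gap: 0.309
finger_force: 35.0
t 15.65 XYZ [  8.4 311.8  24.2] yaw 0.002 gap_mm 27.2 ff 35.0 F [ 0.7  0.8 -1.4] q6 -1.27
```

```bash
echo '0,0,0.002,0,0,0,0 | 0,0,0,0,0,0,0.5 | 0,0,0,0,0,0,0.5 | 0,0,0,0,0,0,0.5 | 0,0,-0.03,0,0,0,0.5 | 0,0,-0.04,0,0,0,0.5 | 0,0,-0.04,0,0,0,0.6 | 0,0,0,0,0,0,0.6' | python3 nudge.py 
echo '0.0014,-0.0312,-0.0118,0,0,0,0.6 | 0.0014,-0.0312,-0.0118,0,0,0,0.6 | 0.0014,-0.0312,-0.0118,0,0,0,0.6 | 0.0014,-0.0312,-0.0118,0,0,0,0.6 | 0.0014,-0.0312,-0.0118,0,0,0,0.6 | 0.0014,-0.0312,-0.0118,0,0,0,0.6 | 0.0014,-0.0312,-0.0118,0,0,0,0.6 | 0.0014,-0.0312,-0.0118,0,0,0,0.6 | 0.0014,-0.0312,-0.0118,0,0,0,0.6 | 0.0014,-0.0312,-0.0118,0,0,0,0.6' | python3 nudge.py;echo '0,0,0,0,0,0,0.6 | 0,0,0,0,0,0,0.6 | 0,0,0,0,0,0,0.6' | python3 nudge.py; python3 rk.py; python3 chk.py w5.png
```

```text
time_s: 16.32
tool_pos: [0.5276, 0.2949, 0.1392]
orientation: [3.138, 0.012, -2.95]
contact_force: [1.6, 0.0, 0.8]
finger_gap: 0.59
finger_force: 0.0
time_s: 17.15
tool_pos: [0.569, -0.0179, 0.2504]
orientation: [-3.141, 0.001, -2.95]
contact_force: [-0.2, 0.5, -0.4]
finger_gap: 0.599
finger_force: 0.0
time_s: 17.4
tool_pos: [0.5686, -0.0161, 0.2493]
orientation: [3.141, -0.0, -2.951]
contact_force: [0.3, 0.3, 0.1]
finger_gap: 0.599
finger_force: 0.0
t 17.4 XYZ [-6.000e+00  2.000e-01  2.493e+02] yaw 0.002 gap_mm 52.7 ff 0.0 F [0.3 0.3 0.1] q6 -1.81
S1 best 0.34 at -36 -37 here 0.31
R1 best 0.96 at -1 0 here 0.96
R2 best 0.94 at -1 0 here 0.94
S2 best 0.43 at -5 30 here 0.25
S3 best 0.99 at -1 1 here 0.99
rackscrew best 0.99 at -2 -1 here 0.99
```

```bash
echo '-0.0358,-0.0006,0.007,0,0,0,0.6 | -0.0358,-0.0006,0.007,0,0,0,0.6 | -0.0358,-0.0006,0.007,0,0,0,0.6 | 0,0,0.034,0,0,0,0.6 | 0,0,0.034,0,0,0,0.6 | 0,0,0.034,0,0,0,0.6 | 0,0,0.034,0,0,0,0.6 | 0,0,0.034,0,0,0,0.6 | 0,0,0.025,0,0,0,0.6 | 0,0,0.012,0,0,0,0.6' | python3 nudge.py 35
echo '0,0,0,0,0,0,0.6 | 0,0,0,0,0,0,0 | 0,0,0,0,0,0,0 | 0,0,0,0,0,0,0 | 0,0,0,0,0,0,0 | 0,0,0,0,0,0,0 | 0,0,0,0,0,0,0 | 0,0,0,0,0,0,0 | 0,0,0,0,0,0,0' | python3 nudge.py; python3 rk.py
echo '0,0,-0.03,0,0,0,0 | 0,0,-0.04,0,0,0,0 | 0,0,-0.04,0,0,0,0 | 0,0,0,0,0,0,0 | 0,0,0,0,0,0,0' | python3 nudge.py ;python3 rk.py
```

```text
time_s: 18.28
tool_pos: [0.6715, 0.0041, 0.0168]
orientation: [3.14, -0.007, -2.948]
contact_force: [-0.0, 0.0, -0.4]
finger_gap: 0.601
finger_force: 0.0
time_s: 19.03
tool_pos: [0.6757, 0.0023, 0.023]
orientation: [-3.141, 0.002, -2.951]
contact_force: [-0.3, 0.8, 7.4]
finger_gap: 0.267
finger_force: 35.0
t 19.03 XYZ [102.7  -1.8  23. ] yaw 0.002 gap_mm 23.5 ff 35.0 F [-0.3  0.8  7.4] q6 -1.78
time_s: 19.45
tool_pos: [0.6767, 0.0022, 0.1349]
orientation: [-3.14, 0.006, -2.951]
contact_force: [0.1, 0.1, -1.6]
finger_gap: 0.265
finger_force: 35.0
t 19.45 XYZ [103.6  -2.1 134.9] yaw 0.002 gap_mm 23.3 ff 35.0 F [ 0.1  0.1 -1.6] q6 -1.78
```

```bash
echo '0.0082,0.0342,0,0,0,0,0 | 0.0082,0.0342,0,0,0,0,0 | 0.0082,0.0342,0,0,0,0,0 | 0.0082,0.0342,0,0,0,0,0 | 0.0082,0.0342,0,0,0,0,0 | 0.0082,0.0342,0,0,0,0,0 | 0.0082,0.0342,0,0,0,0,0 | 0.0082,0.0342,0,0,0,0,0 | 0.0082,0.0342,0,0,0,0,0 | 0.0082,0.0342,0,0,0,0,0' | python3 nudge.py
echo '0.0082,0.0342,0,0,0,0,0 | 0,0,0,0,0,0,0 | 0,0,0.03,0,0,0,0 | 0,0,0.03,0,0,0,0 | 0,0,0.03,0,0,0,0 | 0,0,0.013,0,0,0,0 | 0,0,0.007,0,0,0,0 | 0,0,0,0,0,0,0 | 0,0,0,0,0,0,0' | python3 nudge.py ;python3 rk.py
```

```text
time_s: 20.28
tool_pos: [0.5272, 0.3232, 0.1298]
orientation: [-3.141, -0.003, -2.951]
contact_force: [-0.1, 0.2, -0.6]
finger_gap: 0.266
finger_force: 35.0
time_s: 21.03
tool_pos: [0.5148, 0.354, 0.0213]
orientation: [-3.141, -0.001, -2.951]
contact_force: [0.7, 0.0, -0.2]
finger_gap: 0.261
finger_force: 35.0
t 21.03 XYZ [ 10.7 373.9  21.3] yaw 0.002 gap_mm 22.9 ff 35.0 F [ 0.7  0.  -0.2] q6 -1.18
```

Release, then return to the check pose: dx +.017, dy −.374, dz −.12.

```bash
echo '0,0,0.001,0,0,0,0.5 | 0,0,0,0,0,0,0.5 | 0,0,0,0,0,0,0.5 | 0,0,-0.03,0,0,0,0.5 | 0,0,-0.04,0,0,0,0.5 | 0,0,-0.04,0,0,0,0.6 | 0,0,0,0,0,0,0.6 | 0.0014,-0.0312,-0.01,0,0,0,0.6 | 0.0014,-0.0312,-0.01,0,0,0,0.6 | 0.0014,-0.0312,-0.01,0,0,0,0.6' | python3 nudge.py 
echo '0.0014,-0.0312,-0.01,0,0,0,0.6 | 0.0014,-0.0312,-0.01,0,0,0,0.6 | 0.0014,-0.0312,-0.01,0,0,0,0.6 | 0.0014,-0.0312,-0.01,0,0,0,0.6 | 0.0014,-0.0312,-0.01,0,0,0,0.6 | 0.0014,-0.0312,-0.01,0,0,0,0.6 | 0.0014,-0.0312,-0.01,0,0,0,0.6 | 0.0014,-0.0312,-0.01,0,0,0,0.6 | 0.0014,-0.0312,-0.01,0,0,0,0.6 | 0,0,0,0,0,0,0.6' | python3 nudge.py;echo '0,0,0,0,0,0,0.6 | 0,0,0,0,0,0,0.6 | 0,0,0,0,0,0,0.6' | python3 nudge.py; python3 rk.py; python3 chk.py w6.png
```

```text
time_s: 21.87
tool_pos: [0.5283, 0.2612, 0.1613]
orientation: [3.141, 0.001, -2.949]
contact_force: [0.7, -0.1, 0.8]
finger_gap: 0.598
finger_force: 0.0
time_s: 22.7
tool_pos: [0.5712, -0.0207, 0.2529]
orientation: [-3.139, 0.004, -2.954]
contact_force: [0.3, -1.1, -0.1]
finger_gap: 0.601
finger_force: 0.0
time_s: 22.95
tool_pos: [0.5688, -0.0152, 0.25]
orientation: [3.141, -0.001, -2.949]
contact_force: [-0.3, 0.2, -0.0]
finger_gap: 0.605
finger_force: 0.0
t 22.95 XYZ [ -5.6   1.1 250. ] yaw 0.003 gap_mm 53.2 ff 0.0 F [-0.3  0.2 -0. ] q6 -1.81
S1 best 0.35 at 34 -25 here 0.28
R1 best 0.96 at -2 0 here 0.96
R2 best 0.96 at -2 0 here 0.96
S2 best 0.31 at -5 -31 here 0.28
S3 best 0.27 at -3 -12 here 0.15
rackscrew best 0.99 at -2 -1 here 0.99
```

```bash
echo '-0.0386,-0.0023,0.01,0,0,0,0.6 | 0,0,0.012,0,0,0,0.6 | 0,0,0.034,0,0,0,0.6 | 0,0,0.034,0,0,0,0.6 | 0,0,0.034,0,0,0,0.6 | 0,0,0.034,0,0,0,0.6 | 0,0,0.034,0,0,0,0.6 | 0,0,0.025,0,0,0,0.6 | 0,0,0.012,0,0,0,0.6 | 0,0,0,0,0,0,0.6' | python3 nudge.py 35
echo '0,0,0,0,0,0,0 | 0,0,0,0,0,0,0 | 0,0,0,0,0,0,0 | 0,0,0,0,0,0,0 | 0,0,0,0,0,0,0 | 0,0,0,0,0,0,0 | 0,0,0,0,0,0,0 | 0,0,0,0,0,0,0' | python3 nudge.py; python3 rk.py
echo '0,0,-0.03,0,0,0,0 | 0,0,-0.04,0,0,0,0 | 0,0,-0.04,0,0,0,0 | 0,0,0,0,0,0,0 | 0,0,0,0,0,0,0' | python3 nudge.py ;python3 rk.py
```

```text
time_s: 23.83
tool_pos: [0.6052, -0.0102, 0.0183]
orientation: [3.14, -0.006, -2.949]
contact_force: [-0.3, 0.4, 0.3]
finger_gap: 0.603
finger_force: 0.0
time_s: 24.5
tool_pos: [0.6087, -0.0112, 0.0231]
orientation: [-3.141, 0.002, -2.951]
contact_force: [-1.0, 0.6, 6.8]
finger_gap: 0.297
finger_force: 35.0
t 24.5 XYZ [34.4 -2.5 23.1] yaw 0.002 gap_mm 26.2 ff 35.0 F [-1.   0.6  6.8] q6 -1.8
time_s: 24.92
tool_pos: [0.6095, -0.0114, 0.1345]
orientation: [-3.14, 0.006, -2.95]
contact_force: [-1.0, 0.1, -1.2]
finger_gap: 0.3
finger_force: 35.0
t 24.92 XYZ [ 35.1  -2.8 134.5] yaw 0.002 gap_mm 26.4 ff 35.0 F [-1.   0.1 -1.2] q6 -1.8
```

```bash
echo '0.0139,-0.0329,0,0,0,0,0 | 0.0139,-0.0329,0,0,0,0,0 | 0.0139,-0.0329,0,0,0,0,0 | 0.0139,-0.0329,0,0,0,0,0 | 0.0139,-0.0329,0,0,0,0,0 | 0.0139,-0.0329,0,0,0,0,0 | 0.0139,-0.0329,0,0,0,0,0 | 0.0139,-0.0329,0,0,0,0,0 | 0.0139,-0.0329,0,0,0,0,0 | 0,0,0,0,0,0,0' | python3 nudge.py;echo '0,0,0,0,0,0,0 | 0,0,0,0,0,0,0' | python3 nudge.py; python3 rk.py
python3 - <<'E'
from h import *
shot('scene','s7.png');shot('side','d7.png')
a=cv2.imread('pics/s7.png')[90:270,130:340];b=cv2.imread('pics/d7.png')[100:420,160:440]
cv2.imwrite('pics/m7.png',np.hstack([cv2.resize(a,(400,343),interpolation=2),cv2.resize(b,(400,457))[-343:]]))
E
```

```text
time_s: 25.75
tool_pos: [0.539, -0.3308, 0.1299]
orientation: [-3.141, -0.002, -2.955]
contact_force: [0.3, -0.3, -0.8]
finger_gap: 0.298
finger_force: 35.0
time_s: 25.92
tool_pos: [0.5401, -0.325, 0.13]
orientation: [3.139, -0.002, -2.951]
contact_force: [0.0, 1.2, -1.2]
finger_gap: 0.3
finger_force: 35.0
t 25.92 XYZ [ -92.  -297.8  130. ] yaw 0.001 gap_mm 26.4 ff 35.0 F [ 0.   1.2 -1.2] q6 -2.32
```

View pics/m7.png

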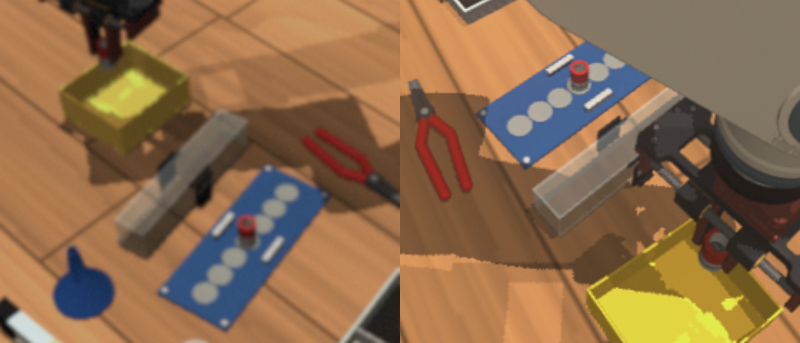

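The red socket is held over the bin ((107,50) left, (715,245) right); the cover rests clear, and one reject is left on the rack. I'll check where the drop point projects.

Run:
```python
from h import *
P=[[.54,-.325,.055],[.54,-.325,.003]]
print((proj('s7.png',P)-[130,90])*1.905); q=(proj('d7.png',P)-[160,100])*1.4286-[0,114]; print(q+[400,0])
print(world('s7.png',np.array([[60,95],[120,153],[188,85],[128,42]])/1.905+[130,90],[.055]).round(3), world('d7.png',(np.array([[190,290],[290,222],[382,308]])+[0,114])/1.4286+[160,100],.055).round(3))
```

```text
[[113.52632866  94.88010331]
 [117.75847953 120.03869901]]
[[702.80816082 279.02400898]
 [694.51807296 295.01095299]]
[[ 0.595 -0.383  0.055]
 [ 0.612 -0.227  0.055]
 [ 0.448 -0.26   0.055]
 [ 0.444 -0.402  0.055]] [[ 0.435 -0.277  0.055]
 [ 0.566 -0.268  0.055]
 [ 0.59  -0.391  0.055]]
```

```bash
echo '0,0,0.03,0,0,0,0 | 0,0,0.03,0,0,0,0 | 0,0,0.03,0,0,0,0 | 0,0,0.013,0,0,0,0 | 0,0,0.005,0,0,0,0 | 0,0,0,0,0,0,0 | 0,0,0,0,0,0,0' | python3 nudge.py ;python3 rk.py
echo '0,0,0.0,0,0,0,0.5 | 0,0,0,0,0,0,0.5 | 0,0,0,0,0,0,0.5 | 0,0,-0.03,0,0,0,0.5 | 0,0,-0.04,0,0,0,0.5 | 0,0,-0.04,0,0,0,0.6 | -0.012,0.033,-0.014,0,0,0,0.6 | -0.0092,0.033,-0.014,0,0,0,0.6 | -0.0092,0.033,-0.014,0,0,0,0.6 | -0.0092,0.033,-0.014,0,0,0,0.6' | python3 nudge.py
echo '-0.0092,0.033,-0.014,0,0,0,0.6 | -0.0092,0.033,-0.014,0,0,0,0.6 | -0.0092,0.033,-0.014,0,0,0,0.6 | -0.0092,0.033,-0.014,0,0,0,0.6 | -0.0092,0.033,-0.014,0,0,0,0.6 | 0,0,0,0,0,0,0.6 | 0,0,0,0,0,0,0.6 | 0,0,0,0,0,0,0.6' | python3 nudge.py; python3 rk.py; python3 chk.py w8.png
```

```text
time_s: 26.6
tool_pos: [0.542, -0.3256, 0.0244]
orientation: [-3.141, 0.001, -2.95]
contact_force: [-0.2, -0.1, 0.5]
finger_gap: 0.3
finger_force: 35.0
t 26.6 XYZ [ -90.3 -298.8   24.4] yaw 0.003 gap_mm 26.4 ff 35.0 F [-0.2 -0.1  0.5] q6 -2.32
time_s: 27.43
tool_pos: [0.5549, -0.1875, 0.1912]
orientation: [-3.141, 0.002, -2.951]
contact_force: [-0.1, 0.8, 0.5]
finger_gap: 0.602
finger_force: 0.0
time_s: 28.1
tool_pos: [0.5685, -0.0181, 0.2597]
orientation: [-3.141, 0.0, -2.95]
contact_force: [-0.3, -0.2, -0.3]
finger_gap: 0.603
finger_force: 0.0
t 28.1 XYZ [ -6.5  -1.7 259.7] yaw 0.003 gap_mm 53.0 ff 0.0 F [-0.3 -0.2 -0.3] q6 -1.82
S1 best 0.35 at -33 -38 here 0.28
R1 best 0.93 at 1 -2 here 0.93
R2 best 0.61 at 2 -32 here 0.02
S2 best 0.31 at -1 -14 here 0.27
S3 best 0.28 at 0 -14 here 0.14
rackscrew best 0.99 at 2 1 here 0.99
```

```bash
echo '-0.0065,0.0003,0.03,0,0,0,0.6 | 0,0,0.034,0,0,0,0.6 | 0,0,0.034,0,0,0,0.6 | 0,0,0.034,0,0,0,0.6 | 0,0,0.034,0,0,0,0.6 | 0,0,0.030,0,0,0,0.6 | 0,0,0.02,0,0,0,0.6 | 0,0,0.012,0,0,0,0.6 | 0,0,0.006,0,0,0,0.6 | 0,0,0,0,0,0,0.6' | python3 nudge.py 35
echo '0,0,0.001,0,0,0,0 | 0,0,0,0,0,0,0 | 0,0,0,0,0,0,0 | 0,0,0,0,0,0,0 | 0,0,0,0,0,0,0 | 0,0,0,0,0,0,0 | 0,0,0,0,0,0,0 | 0,0,0,0,0,0,0' | python3 nudge.py; python3 rk.py
echo '0,0,-0.03,0,0,0,0 | 0,0,-0.04,0,0,0,0 | 0,0,-0.04,0,0,0,0 | 0,0,0,0,0,0,0 | 0,0,0,0,0,0,0' | python3 nudge.py ;python3 rk.py
```

```text
time_s: 28.98
tool_pos: [0.5743, -0.0171, 0.0243]
orientation: [3.141, -0.002, -2.952]
contact_force: [-0.1, 0.9, -0.6]
finger_gap: 0.602
finger_force: 0.0
time_s: 29.65
tool_pos: [0.5756, -0.0162, 0.0253]
orientation: [-3.141, 0.001, -2.95]
contact_force: [-0.9, -0.9, 6.5]
finger_gap: 0.265
finger_force: 35.0
t 29.65 XYZ [ 0.9 -1.2 25.3] yaw 0.002 gap_mm 23.3 ff 35.0 F [-0.9 -0.9  6.5] q6 -1.81
time_s: 30.07
tool_pos: [0.5767, -0.0163, 0.1369]
orientation: [-3.14, 0.005, -2.95]
contact_force: [0.0, 0.6, -0.7]
finger_gap: 0.263
finger_force: 35.0
t 30.07 XYZ [  1.9  -1.5 136.9] yaw 0.002 gap_mm 23.2 ff 35.0 F [ 0.   0.6 -0.7] q6 -1.81
```

```bash
echo '0.0162,-0.033,0,0,0,0,0 | 0.0162,-0.033,0,0,0,0,0 | 0.0162,-0.033,0,0,0,0,0 | 0.0162,-0.033,0,0,0,0,0 | 0.0162,-0.033,0,0,0,0,0 | 0.0162,-0.033,0,0,0,0,0 | 0.0162,-0.033,0,0,0,0,0 | 0.0162,-0.033,0,0,0,0,0 | 0.0162,-0.033,0,0,0,0,0 | 0,0,0,0,0,0,0' | python3 nudge.py;echo '0,0,0,0,0,0,0 | 0,0,0.03,0,0,0,0 | 0,0,0.03,0,0,0,0 | 0,0,0.03,0,0,0,0 | 0,0,0.013,0,0,0,0 | 0,0,0.005,0,0,0,0 | 0,0,0,0,0,0,0 | 0,0,0,0,0,0,0' | python3 nudge.py ;python3 rk.py
```

```text
time_s: 30.9
tool_pos: [0.486, -0.3404, 0.1327]
orientation: [-3.141, -0.002, -2.955]
contact_force: [0.0, -0.6, -1.3]
finger_gap: 0.262
finger_force: 35.0
time_s: 31.57
tool_pos: [0.489, -0.3353, 0.0271]
orientation: [-3.141, 0.0, -2.95]
contact_force: [-0.3, -0.4, 0.2]
finger_gap: 0.267
finger_force: 35.0
t 31.57 XYZ [-144.2 -298.4   27.1] yaw 0.003 gap_mm 23.5 ff 35.0 F [-0.3 -0.4  0.2] q6 -2.38
```

```bash
echo '0,0,0.003,0,0,0,0 | 0,0,0,0,0,0,0.5 | 0,0,0,0,0,0,0.5 | 0,0,0,0,0,0,0.5 | 0,0,-0.03,0,0,0,0.5 | 0,0,-0.04,0,0,0,0.5 | 0,0,-0.04,0,0,0,0.6 | -0.0185,0.0289,-0.02,0,0,0,0.8 | -0.0185,0.0289,-0.02,0,0,0,1 | -0.0185,0.0289,-0.02,0,0,0,1' | python3 nudge.py
echo '-0.0185,0.0289,-0.02,0,0,0,1 | -0.0185,0.0289,-0.02,0,0,0,1 | -0.0185,0.0289,-0.02,0,0,0,1 | 0,0,0,0,0,0,1 | 0,0,0,0,0,0,1 | 0,0,0,0,0,0,1' | python3 nudge.py; python3 rk.py
python3 - <<'E'
from h import *
shot('wrist','w9.png')
E
```

```text
time_s: 32.4
tool_pos: [0.5266, -0.2394, 0.1956]
orientation: [-3.14, 0.002, -2.952]
contact_force: [0.9, -0.3, -0.8]
finger_gap: 0.766
finger_force: 0.0
time_s: 32.9
tool_pos: [0.5638, -0.1444, 0.2533]
orientation: [-3.141, -0.0, -2.95]
contact_force: [-0.5, -0.6, 0.5]
finger_gap: 0.999
finger_force: 0.0
t 32.9 XYZ [ -34.7 -124.9  253.3] yaw 0.003 gap_mm 87.9 ff 0.0 F [-0.5 -0.6  0.5] q6 -2.03
```

View pics/w9.png

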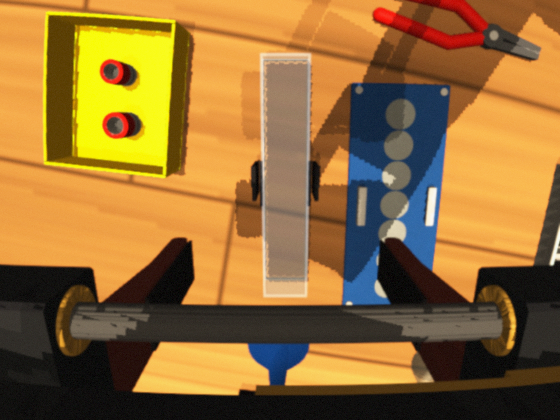

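Both rejects are in the bin at (115,72) and (119,125). The rack is bare and the cover's tabs are at (257,180) and (314,180), aligned with the tool.

```bash
python3 - <<'E'
from h import *
w=world('w9.png',[[285.5,180],[286.5,54.5],[285,296]],[.04,.05,.05]);print(w.round(4)); d=w[1]-w[2];print(np.arctan2(-d[1],-d[0]))
E
echo '-0.0015,0,0.03,0,0,0,1 | 0,0,0.036,0,0,0,1 | 0,0,0.036,0,0,0,1 | 0,0,0.036,0,0,0,1 | 0,0,0.036,0,0,0,1 | 0,0,0.030,0,0,0,1 | 0,0,0.018,0,0,0,1 | 0,0,0.009,0,0,0,1 | 0,0,0.003,0,0,0,1 | 0,0,0,0,0,0,1' | python3 nudge.py 35;python3 rk.py
```

```text
[[ 0.565  -0.1448  0.04  ]
 [ 0.4451 -0.167   0.05  ]
 [ 0.6898 -0.1213  0.05  ]]
0.18466683947243248
time_s: 33.78
tool_pos: [0.5651, -0.1447, 0.0188]
orientation: [3.141, -0.001, -2.952]
contact_force: [0.1, -0.5, 0.6]
finger_gap: 0.999
finger_force: 0.0
t 33.78 XYZ [ -33.5 -125.4   18.8] yaw 0.001 gap_mm 87.9 ff 0.0 F [ 0.1 -0.5  0.6] q6 -2.03
```

```bash
echo '0,0,0,0,0,0,0.55 | 0,0,0,0,0,0,0.55 | 0,0,0,0,0,0,0.55 | 0,0,0,0,0,0,0.55 | 0,0,0,0,0,0,0.55 | 0,0,0,0,0,0,0.55 | 0,0,0,0,0,0,0.55 | 0,0,0,0,0,0,0.55' | python3 nudge.py ;python3 rk.py
echo '0,0,-0.01,0,0,0,0.55 | 0,0,-0.03,0,0,0,0.55 | 0,0,-0.03,0,0,0,0.55 | 0,0,-0.02,0,0,0,0.55 | -0.008,0.031,0,0,0,0,0.55 | -0.008,0.031,0,0,0,0,0.55 | -0.008,0.031,0,0,0,0,0.55 | -0.008,0.0315,0,0,0,0,0.55 | 0,0,0,0,0,0,0.55 | 0,0,0,0,0,0,0.55' | python3 nudge.py
echo '0,0,0,0,0,0,0.55 | 0,0,0,0,0,0,0.55' | python3 nudge.py;python3 rk.py
```

```text
time_s: 34.45
tool_pos: [0.5667, -0.1442, 0.0212]
orientation: [-3.141, 0.002, -2.95]
contact_force: [-2.0, -0.2, 11.4]
finger_gap: 0.618
finger_force: 35.1
t 34.45 XYZ [ -31.9 -125.2   21.2] yaw 0.002 gap_mm 54.4 ff 35.1 F [-2.  -0.2 11.4] q6 -2.03
time_s: 35.28
tool_pos: [0.5735, -0.0141, 0.1099]
orientation: [-3.141, 0.0, -2.947]
contact_force: [0.4, -0.2, -1.3]
finger_gap: 0.615
finger_force: 35.0
time_s: 35.45
tool_pos: [0.5735, -0.0165, 0.1096]
orientation: [-3.141, -0.0, -2.951]
contact_force: [-0.6, 0.1, -1.5]
finger_gap: 0.616
finger_force: 35.0
t 35.45 XYZ [ -1.2  -1.1 109.6] yaw 0.001 gap_mm 54.2 ff 35.0 F [-0.6  0.1 -1.5] q6 -1.81
```

```bash
echo '0,0.0004,0.02,0,0,0,0.55 | 0,0,0.025,0,0,0,0.55 | 0,0,0.018,0,0,0,0.55 | 0,0,0.01,0,0,0,0.55 | 0,0,0.005,0,0,0,0.55 | 0,0,0.002,0,0,0,0.55 | 0,0,0,0,0,0,0.55 | 0,0,0,0,0,0,0.55' | python3 nudge.py ;python3 rk.py
```

```text
time_s: 36.12
tool_pos: [0.5742, -0.0155, 0.0303]
orientation: [-3.141, 0.001, -2.951]
contact_force: [0.6, 0.9, -1.2]
finger_gap: 0.614
finger_force: 35.0
t 36.12 XYZ [-0.4 -0.3 30.3] yaw 0.002 gap_mm 54.0 ff 35.0 F [ 0.6  0.9 -1.2] q6 -1.81
```

```bash
echo '0,0,0.002,0,0,0,0.55 | 0,0,0.001,0,0,0,0.55 | 0,0,0.001,0,0,0,0.55 | 0,0,0.001,0,0,0,0.55 | 0,0,0,0,0,0,0.55 | 0,0,0,0,0,0,0.55' | python3 nudge.py ;python3 rk.py
python3 - <<'E'
from h import *
shot('side','d10.png');i=cv2.imread('pics/d10.png')[130:310,180:380];cv2.imwrite('pics/d10c.png',cv2.resize(i,None,fx=3.3,fy=3.3,interpolation=2))
E
```

```text
time_s: 36.62
tool_pos: [0.5743, -0.0152, 0.027]
orientation: [-3.141, 0.002, -2.95]
contact_force: [-6.1, -0.2, 21.1]
finger_gap: 0.623
finger_force: 35.1
t 36.62 XYZ [-0.2  0.  27. ] yaw 0.002 gap_mm 54.9 ff 35.1 F [-6.1 -0.2 21.1] q6 -1.81
```

View pics/d10c.png

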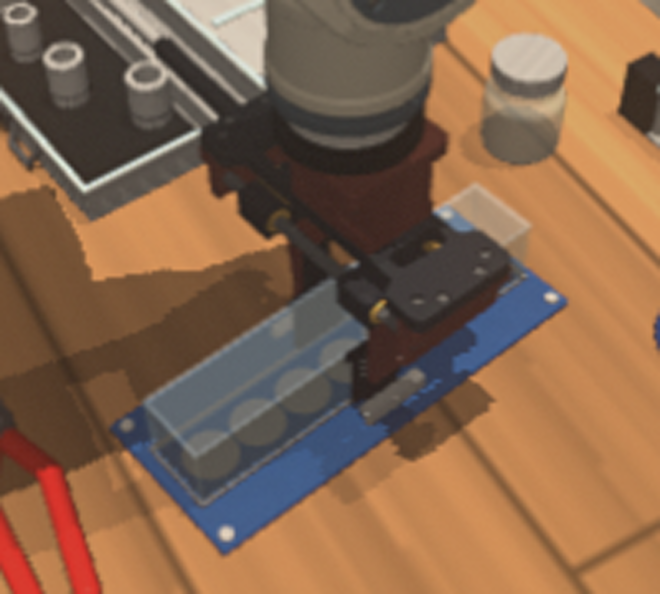

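The cover is seated flat on the board (contact at the expected height), and the three plain sockets stand in the well. Release, retreat and look.

```bash
echo '0,0,0,0,0,0,1 | 0,0,0,0,0,0,1 | 0,0,0,0,0,0,1 | 0,0,0,0,0,0,1 | 0,0,0,0,0,0,1 | 0,0,0,0,0,0,1 | 0,0,-0.03,0,0,0,1 | 0,0,-0.04,0,0,0,1 | 0,0,-0.04,0,0,0,1 | 0,0,-0.04,0,0,0,1' | python3 nudge.py
echo '0,0.03,-0.03,0,0,0,1 | 0,0.035,-0.02,0,0,0,1 | 0,0.035,-0.02,0,0,0,1 | 0,0.04,0,0,0,0,1 | 0,0.04,0,0,0,0,1 | 0,0.04,0,0,0,0,1 | 0,0.04,0,0,0,0,1 | 0,0.04,0,0,0,0,1 | 0,0,0,0,0,0,1 | 0,0,0,0,0,0,1' | python3 nudge.py;python3 rk.py
python3 - <<'E'
from h import *
shot('side','d11.png');shot('scene','s11.png');a=cv2.imread('pics/d11.png')[160:310,195:375];b=cv2.imread('pics/s11.png')[85:300,150:330]
cv2.imwrite('pics/m11.png',np.hstack([cv2.resize(a,(440,367),interpolation=2),cv2.resize(b,(307,367),interpolation=2)]))
E
```

```text
time_s: 37.5
tool_pos: [0.5728, -0.0152, 0.1756]
orientation: [3.141, -0.002, -2.95]
contact_force: [-0.3, -0.4, -0.4]
finger_gap: 1.001
finger_force: 0.0
time_s: 38.33
tool_pos: [0.5158, 0.2805, 0.2436]
orientation: [-3.141, -0.0, -2.946]
contact_force: [0.3, -0.8, -0.4]
finger_gap: 0.998
finger_force: 0.0
t 38.33 XYZ [ -2.1 301.5 243.6] yaw 0.006 gap_mm 87.8 ff 0.0 F [ 0.3 -0.8 -0.4] q6 -1.29
```

View pics/m11.png

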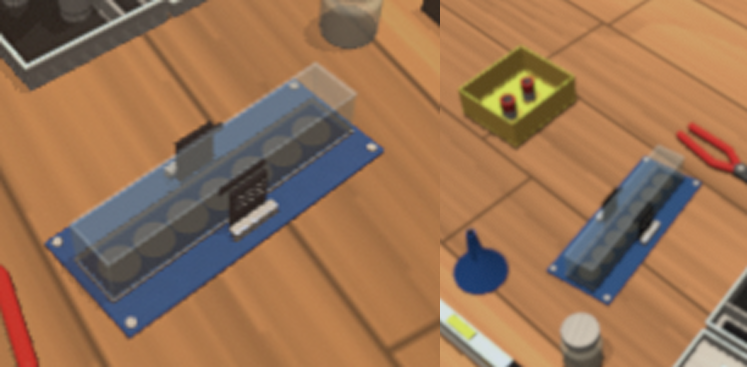

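The cover is clipped on the bare rack with tab and bracket at (247,195), matching its start position. Two red sockets are in the bin and the bystanders look unmoved. One numeric comparison with the start view before handing in.

Run:
```python
from h import *
for f,g,ps in [('side0.png','d11.png',[(296,240),(273,222),(232,262),(340,190),(400,232),(340,158),(188,285)]),('scene0.png','s11.png',[(251,205),(270,214),(173,240),(232,280),(316,178)])]:
    A=cv2.imread('pics/'+f);B=cv2.imread('pics/'+g);r=14;m=8
    for x,y in ps:
        T=cv2.resize(A[y-r:y+r,x-r:x+r],None,fx=4,fy=4,interpolation=2);W=cv2.resize(B[y-r-m:y+r+m,x-r-m:x+r+m],None,fx=4,fy=4,interpolation=2)
        _,v,_,l=cv2.minMaxLoc(cv2.matchTemplate(W,T,5));print(f,x,y,round(v,2),l[0]/4-m,l[1]/4-m)
```

```text
side0.png 296 240 0.97 0.0 0.0
side0.png 273 222 0.97 0.0 0.25
side0.png 232 262 1.0 0.0 0.0
side0.png 340 190 0.98 0.0 0.0
side0.png 400 232 0.99 0.0 0.0
side0.png 340 158 1.0 0.0 0.0
side0.png 188 285 1.0 0.0 0.0
scene0.png 251 205 0.96 0.0 0.0
scene0.png 270 214 0.98 0.0 0.0
scene0.png 173 240 1.0 0.0 0.0
scene0.png 232 280 1.0 0.0 0.0
scene0.png 316 178 1.0 0.0 0.0
```

```bash
python3 -c "
from workcell import manip
print(manip.close_job())"
```

```text
the job is handed in; nothing more can be done
None
```

I handed the job in at about 38 s of the 210 s limit: the three plain sockets are in the case's black-lined well, the two red rejects are in the scrap bin, the cover is clipped back on the bare rack with both tabs out as at the start, and the pliers, funnel and jar have not moved.

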